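# Assemble a leaning ring sculpture

### The arm

A 6-joint arm with a two-finger parallel gripper is mounted at the origin on the work surface. World frame = base frame: x ahead of the robot, y to its left, z up, the work surface at z = 0. Lengths are in m, angles in rad, forces in N, time in s.
With the tool pointing down it reaches from about 0.325 to 0.875 m from the base axis. Payload 4.4 kg.
Tool frame: the origin (TCP) lies midway between the tips of the shut fingers; the grasp point (between the pads) lies 19 mm behind it; z points along the fingers, y is the line along which they close (so a half turn about z gives the same grasp; the last joint's range is limited). The gripper opens to 85 mm and grips with 20 to 120 N. Pads are 22 mm wide; open, the fingers measure 114 mm over their backs; the gripper's body (76 mm by 85 mm) begins 54 mm behind the grasp point. The pads swing forward as they close: fully open they stand 13 mm farther back than shut.
Start: joints at [-1.357, 0.207, 1.542, -0, 1.393, -0.15], TCP at [0.205, -0.537, 0.231] pointing down, gripper open.
Joint ranges: [-2.73, 2.73], [-0.86, 2.22], [0.23, 2.46], [-1.11, 4.25], [0.08, 2.63], [-2.82, 2.82]. Speed limits (rad/s): [2.79, 2.79, 3.14, 3.14, 3.14, 3.14].

### API

Orientations are given as a unit quaternion [w, x, y, z].
In Python, from plant import manip gives the robot as it stands. The module is installed in compiled form; this text tells all that it offers.
- The arm moves only by the shell command python3 -m pendant 'ROWS' [FORCE]. ROWS is JSON, one flat list of numbers, 5 for each row, row after row: the shift along the tool's x, y, z in units of 25 mm (1.0 is 25 mm), then the turn about the tool's z in units of 6 degrees (1.0 is 6 degrees), then the closure, from -1 (fully open) to 1 (shut). In form: [dx, dy, dz, yaw, gripper, dx, dy, dz, yaw, gripper, ...]. A call has 1 to 10 rows; each row shifts and turns the commanded pose from where the row before left it, along the tool's axes as they then stand; what a row does not reach is not made up. A row lasts 1/8 s, in which the tool goes at most 62.5 mm and 10.7 degrees, less where a joint would pass 70% of its speed; a pose out of reach is approached as far as the arm can. A call is refused whole if a number of a shift passes 1 or a number of a turn 1, either way. A call with a gripper value outside its range is refused whole. The fingers move at their own pace and stop on an object; FORCE is the grip in N (left out, the last holds). Time passes only in rows, so rows that do not move let the fingers close. It gives the time, the measured TCP pose, the force, the opening and the grip force at its end, in the units of the state.
- manip.sense(): the state, without advancing time (a new reading comes with each control period).
- manip.grab_frame(name): name is "scene" or "side" or "wrist"; returns a dict with "pixels" (480x640x3 uint8, blue, green, red), "K" (3x3 intrinsics, pixels), "T" (4x4, takes a point from camera to world coordinates); the wrist camera has in their place "mount" (4x4, takes a point from camera to tool coordinates, whose origin is the TCP and whose axes are the flange's). Camera axes: x right, y down, z forward; pixel columns grow to the right and rows downward; lengths in m; the calibration is good to about 2 mm. A picture is of the moment at which its call begins: read the wrist's pose just before it. There is no depth.
- manip.sign_off(): hands the job in; it is judged then, once.
The state is a dict: "t": time; "q": joint angles; "qd": joint speeds; "tau": joint torques, N m; "position": TCP position; "eef_rot": TCP orientation; "wrist_force": force on the tool from outside, world axes, zero at the start; "ft_torque": the same for the moment, N m; "grip_width": finger opening in m; "grip_force": force on a finger pad.
Only numpy, scipy, OpenCV 4.12 (cv2) and the standard library are available. Lean on these libraries where they do the work, as an engineer would, in place of code of your own. Each camera call takes 0.05 s, during which the arm holds its last target. There are 200 camera calls.

### The job

Assemble the small leaning sculpture: thread the three wooden rings onto the slanting steel rod, the thickest first at the foot, then the medium one, then the thinnest on top, each pushed fully home without turning it over. Lower each ring along the rod rather than letting it drop, and leave the cup, the ink jar and the paint tin where they stand.

Things in the scene. Friction and masses are not known exactly. Their poses are not given: they have to be found in the camera images.
- arbor: Slanting steel rod on a concrete plinth, fixed: diameter 20 mm, 95 mm long, last 10 mm tapering to 8. It stands square on a 74 mm square face (the seat). Origin: centre of the seat, at the rod's foot, 65 mm above the table; z runs up the rod, which leans 30 degrees from vertical to its own -x side, roughly towards the robot; y level. Plinth slab 140 x 110 x 40 mm beneath, centred.
- ring_thick: The thickest of three plain pale wooden rings (short tubes): outside diameter 62, bore 26, 46 mm thick (tall). Lies flat on the table at the start, bore upright. Origin: centre of its underside; z along the bore, upwards. The face that is down at the start stays the lower one on the rod. 45 to 160 g.
- ring_medium: The middle one of three plain pale wooden rings (short tubes): outside diameter 62, bore 26, 30 mm thick (tall). Lies flat on the table at the start, bore upright. Origin: centre of its underside; z along the bore, upwards. The face that is down at the start stays the lower one on the rod. 45 to 160 g.
- ring_thin: The thinnest of three plain pale wooden rings (short tubes): outside diameter 62, bore 26, 24 mm thick (tall). Lies flat on the table at the start, bore upright. Origin: centre of its underside; z along the bore, upwards. The face that is down at the start stays the lower one on the rod. 45 to 160 g.
- cup: White cup, 80 mm across, 100 mm tall, standing on the table; origin at the centre of its underside. To be left alone.
- ink_jar: Glass ink jar with black cap, 48 mm across, 60 mm tall; origin at the centre of its underside. To be left alone.
- paint_tin: Flat metal paint tin, 48 mm across, 30 mm tall; origin at the centre of its underside. To be left alone.
Not all that is in view belongs to the job. What is shaped like the ring_medium but orange or pink is not meant. Leave any red look-alike of the ring_thin alone.

How it is judged:
On the way, in this order (a step that is already met when the one before it is completed fails the run):
1. the thickest ring is home at the foot of the rod (x of ring_thick in the frame of arbor between -0.007 and 0.007 m and y of ring_thick in the frame of arbor between -0.007 and 0.007 m and z of ring_thick in the frame of arbor between -0.005 and 0.005 m and angle between the z axis of ring_thick and the z axis of arbor, either way round below 0.12 rad), for 0.2 s.
2. the medium ring is home on the thickest (x of ring_medium in the frame of arbor between -0.007 and 0.007 m and y of ring_medium in the frame of arbor between -0.007 and 0.007 m and z of ring_medium in the frame of arbor between 0.041 and 0.051 m and angle between the z axis of ring_medium and the z axis of arbor, either way round below 0.12 rad), for 0.2 s.
3. the thinnest ring is home on top (x of ring_thin in the frame of arbor between -0.007 and 0.007 m and y of ring_thin in the frame of arbor between -0.007 and 0.007 m and z of ring_thin in the frame of arbor between 0.071 and 0.081 m and angle between the z axis of ring_thin and the z axis of arbor, either way round below 0.12 rad), for 0.2 s.
At the end, for the whole second after the job is handed in: All three rings are at rest on the rod: thickest with its underside at the seat face, medium with its underside 46 mm and thinnest 76 mm up the rod from there, each within 5 mm along the rod, 7 mm across it in either direction, and 0.12 rad of square, origin side down (all of step 1 and all of step 2 and all of step 3 and linear speed of each of ring_thick, ring_medium, ring_thin below 0.02 m/s); the robot touches nothing.
It fails at once if a ring drops: it moves faster than 0.5 m/s with no finger on it ((linear speed of ring_thick above 0.5 m/s and contact force between the fingers and ring_thick below 0.05 N) or (linear speed of ring_medium above 0.5 m/s and contact force between the fingers and ring_medium below 0.05 N) or (linear speed of ring_thin above 0.5 m/s and contact force between the fingers and ring_thin below 0.05 N)).
It fails at once if the cup, ink jar or paint tin is shifted more than 30 mm (distance of any of cup, ink_jar, paint_tin from where it was at the start of the episode above 0.03 m).
It also fails if it takes over 72 s, if anything falls off the work surface, if the arm or the gripper's body presses on something with over 40 N, if the wrist force passes 120 N, or if a joint passes its speed limit or range.

## Working session

There is one attempt and no reset: what is moved stays moved. The work goes in short steps, Python scripts to look and compute and a shell command to move; the robot and the scene stay as the last step left them, time stands still between calls to the robot, and variables do not carry over. Pictures are saved under pics/ and viewed, at most 10 in all, crops included, and the job is handed in when it is done.

```bash
mkdir -p pics
python3 - <<'E'
from plant import manip
import cv2,numpy as np
np.set_printoptions(precision=4,suppress=True)
s=manip.sense();print(s['t'],s['position'],s['eef_rot'],s['grip_width'])
for n in("scene","side"):
    f=manip.grab_frame(n);cv2.imwrite(f"pics/{n}0.png",f['pixels']);print(n,f['K'],f['T'])
    np.savez(f"{n}.npz",**f)
E
```

```text
0.0 [ 0.2044 -0.5366  0.2301] [-0.0012  0.9835  0.1809 -0.    ] 0.08524691424131253
scene [[521.3941   0.     305.5039]
 [  0.     521.3941 240.2063]
 [  0.       0.       1.    ]] [[ 0.1493  0.6397 -0.754   1.2726]
 [ 0.9888 -0.1023  0.1089 -0.1505]
 [-0.0075 -0.7618 -0.6478  0.7518]
 [ 0.      0.      0.      1.    ]]
side [[515.4182   0.     319.8426]
 [  0.     515.4182 240.5715]
 [  0.       0.       1.    ]] [[ 0.999  -0.0276  0.0351  0.4477]
 [-0.0444 -0.5357  0.8432 -0.8824]
 [-0.0045 -0.844  -0.5364  0.6099]
 [ 0.      0.      0.      1.    ]]
```

View pics/scene0.png

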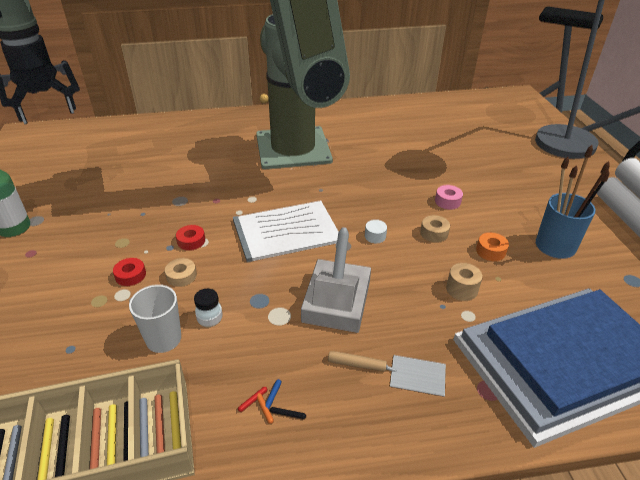

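View pics/side0.png

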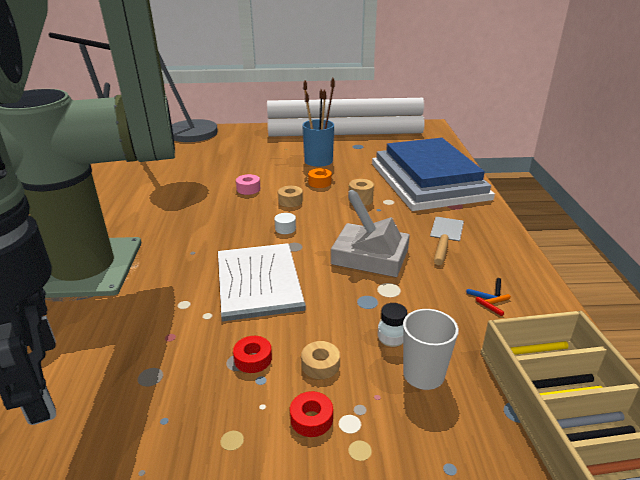

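The wooden (pale) rings in the scene view are at (180,271), (435,228) and (464,281). The red ones at (130,271) and (190,237), the orange at (492,246) and the pink at (448,196) are look-alikes and get left alone. The rod tip is at about (344,232) in scene and (354,195) in side. I'll enlarge these to confirm which ring is which.

Run:
```python
import cv2,numpy as np
s=cv2.imread('pics/scene0.png');d=cv2.imread('pics/side0.png')
def c(im,x,y,w,h,W,H):
    o=cv2.resize(im[y:y+h,x:x+w],(W,H),interpolation=cv2.INTER_CUBIC);cv2.putText(o,f"{x},{y} x{W/w:g}",(3,12),0,.4,(0,255,0));return o
top=np.hstack([c(s,a,b,50,50,250,250) for a,b in((155,246),(410,203),(440,256))])
bot=np.hstack([c(s,295,222,85,110,255,330),c(d,325,185,90,90,330,330),c(d,295,335,55,110,165,330)])
cv2.imwrite('pics/crop1.png',np.vstack([top,bot]))
```

```text
(no output)
```

View pics/crop1.png

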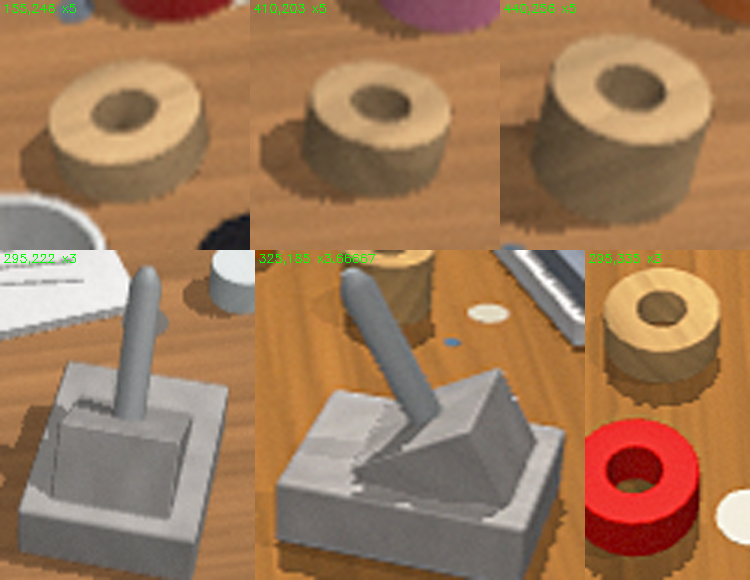

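The crop shows increasing side height: left ring (180,268) is thinnest, (436,224) is medium and (466,274) is thickest. All three are pale wood, so the identities fit. Slab corners are visible in both views. Next I'll compute positions.

```bash
cat > h.py <<'E'
import numpy as np,cv2
np.set_printoptions(precision=4,suppress=True)
C={n:np.load(f'{n}.npz') for n in('scene','side')}
def ray(n,p):
    f=C[n];d=f['T'][:3,:3]@np.linalg.inv(f['K'])@[p[0],p[1],1];return f['T'][:3,3],d/np.linalg.norm(d)
def plane(n,p,z):
    o,d=ray(n,p);return o+d*(z-o[2])/d[2]
def tri(a,b):
    (o1,d1),(o2,d2)=ray('scene',a),ray('side',b)
    t=np.linalg.lstsq(np.c_[d1,-d2],o2-o1,rcond=None)[0];p,q=o1+d1*t[0],o2+d2*t[1]
    return (p+q)/2,np.linalg.norm(p-q)
E
python3 - <<'E'
from h import *
for nm,h,sc,off in(('thin',.024,[(49,112),(203,112),(126,112)],(155,246)),('med',.030,[(58,104),(200,104),(130,104)],(410,203)),('thick',.046,[(51,90),(212,90),(131,90)],(440,256))):
    P=[plane('scene',(off[0]+(x-2)/5,off[1]+(y-2)/5),h) for x,y in sc];print(nm,P[2],'dia',np.linalg.norm(P[0]-P[1]))
# thin from the side view
print('thin side',plane('side',(295+(662-585)/3,335+(308-250)/3),.024))
S=[(295+x/3-.3,222+(y-250)/3-.3) for x,y in((68,363),(228,388),(190,548),(20,515))]
D=[(325+(x-255)/3.667-.3,185+(y-250)/3.667-.3) for x,y in((340,390),(565,430),(520,545),(278,487))]
for n,L in(('scene',S),('side',D)):
    P=np.array([plane(n,p,.04) for p in L]);print(n,P[:,:2].tolist(),P.mean(0)[:2],np.linalg.norm(P-np.roll(P,-1,0),axis=1))
    r=cv2.minAreaRect((P[:,:2]*1000).astype(np.float32));print(r)
print('tip',tri((295+147/3-.3,222+20/3-.3),(325+(352-255)/3.667-.3,185+(274-250)/3.667-.3)))
E
```

```text
thin [ 0.4713 -0.2935  0.024 ] dia 0.06278281827025908
med [0.4212 0.264  0.03  ] dia 0.06271072124032878
thick [0.5988 0.2599 0.046 ] dia 0.06216498770295331
thin side [ 0.4725 -0.2947  0.024 ]
scene [[0.506938716158399, -0.016040528327080195], [0.5476603658101025, 0.08424368712446081], [0.6785549647249981, 0.02842013026457646], [0.6369640700865075, -0.06751947554160266]] [0.5925 0.0073] [0.1082 0.1423 0.1046 0.1398]
((591.8807373046875, 6.5591888427734375), (108.22026824951172, 142.30136108398438), 66.90286254882812)
side [[0.5491743989824022, 0.08215539352137058], [0.6738335585685951, 0.030413702003060927], [0.6286202824992859, -0.0817455970487384], [0.5058488152804712, -0.02037040642449106]] [0.5894 0.0026] [0.135  0.1209 0.1373 0.1113]
((588.5686645507812, 0.34133148193359375), (120.92317962646484, 136.92034912109375), 67.45836639404297)
tip (array([0.5474, 0.0251, 0.1468]), np.float64(0.0016440862694895866))
```

```bash
cat >> h.py <<'E'
from plant import manip
from scipy.spatial.transform import Rotation as R
def to(p):
    s=manip.sense();q=s['eef_rot'];M=R.from_quat([q[1],q[2],q[3],q[0]]).as_matrix()
    print('t',s['t'],'pos',s['position'],'phi',np.degrees(np.arctan2(M[1,0],M[0,0])),'w',s['grip_width'],'F',s['wrist_force'],'q6',s['q'][5])
    print(' units',M.T@(np.array(p)-s['position'])/.025)
E
python3 - <<'E'
from h import *
for n,p,z in(('orange',(492,243),.03),('pink',(448,193),.03),('tin',(375,227),.03),('bookcorner',(456,337),.02),('book2',(490,342),.06),('red1',(130,267),.024),('red2',(190,233),.024),('jar',(206,298),.06),('cup',(155,303),.1)): print(n,plane('scene',p,z))
E
python3 -m pendant '[0,0,0,1,-1, 0,0,0,1,-1, 0,0,0,1,-1, 0,0,0,1,-1, 0,0,0,1,-1, 0,0,0,1,-1, 0,0,0,1,-1, 0,0,0,0.22,-1]' 25
python3 -c "
from h import *
to([.599,.26,.23])"
```

```text
orange [0.5038 0.359  0.03  ]
pink [0.3144 0.3322 0.03  ]
tin [0.4123 0.1285 0.03  ]
bookcorner [0.725  0.1966 0.02  ]
book2 [0.7737 0.2294 0.06  ]
red1 [ 0.4523 -0.3941  0.024 ]
red2 [ 0.3612 -0.2749  0.024 ]
jar [ 0.599  -0.2367  0.06  ]
cup [ 0.6361 -0.3174  0.1   ]
t: 1.1
position: [0.2045, -0.537, 0.2307]
eef_rot: [-0.001, 0.981, -0.195, -0.0]
wrist_force: [-0.5, 0.2, -0.3]
grip_width: 0.0856
grip_force: 0.0
t 1.1 pos [ 0.2045 -0.537   0.2307] phi -22.476752443642685 w 0.08562983934879392 F [-0.4567  0.2343 -0.2791] q6 0.6056033383919329
 units [  2.3931 -35.4907   0.0591]
```

```bash
A='';python3 -m pendant '[0.07,-1,0,0,-1, 0.07,-1,0,0,-1, 0.07,-1,0,0,-1, 0.07,-1,0,0,-1, 0.07,-1,0,0,-1, 0.07,-1,0,0,-1, 0.07,-1,0,0,-1, 0.07,-1,0,0,-1, 0.07,-1,0,0,-1, 0.07,-1,0,0,-1]' >/dev/null
python3 -m pendant '[0.07,-1,0,0,-1, 0.07,-1,0,0,-1, 0.07,-1,0,0,-1, 0.07,-1,0,0,-1, 0.07,-1,0,0,-1, 0.07,-1,0,0,-1, 0.07,-1,0,0,-1, 0.07,-1,0,0,-1, 0.07,-1,0,0,-1, 0.07,-1,0,0,-1]' >/dev/null
python3 -m pendant '[0.07,-1,0,0,-1, 0.07,-1,0,0,-1, 0.07,-1,0,0,-1, 0.07,-1,0,0,-1, 0.07,-1,0,0,-1, 0.07,-1,0,0,-1, 0.07,-1,0,0,-1, 0.07,-1,0,0,-1, 0.07,-1,0,0,-1, 0.07,-1,0,0,-1]' >/dev/null
python3 -m pendant '[0.07,-1,0,0,-1, 0.07,-1,0,0,-1, 0.07,-1,0,0,-1, 0.07,-1,0,0,-1, 0.07,-1,0,0,-1, 0,-0.5,0,0,-1]'
python3 - <<'E'
from h import *
to([.599,.26,.08])
s=manip.sense();f=manip.grab_frame('wrist');cv2.imwrite('pics/w1.png',f['pixels']);print(f['K'],f['mount'])
np.savez('wrist.npz',**f,pos=s['position'],quat=s['eef_rot'])
E
```

```text
t: 5.6
position: [0.6001, 0.2609, 0.2312]
eef_rot: [0.0, 0.981, -0.194, -0.0]
wrist_force: [0.1, -0.3, -0.4]
grip_width: 0.0852
grip_force: 0.0
t 5.6 pos [0.6001 0.2609 0.2312] phi -22.390511517765404 w 0.0852467897312484 F [ 0.1163 -0.2692 -0.4033] q6 2.239638803164588
 units [-0.0247  0.0501  6.0485]
[[387.8423   0.     319.7109]
 [  0.     387.8423 242.7413]
 [  0.       0.       1.    ]] [[ 0.0011 -0.9661 -0.2583  0.0658]
 [ 1.      0.0014 -0.001   0.0005]
 [ 0.0014 -0.2583  0.9661 -0.1431]
 [ 0.      0.      0.      1.    ]]
```

View pics/w1.png

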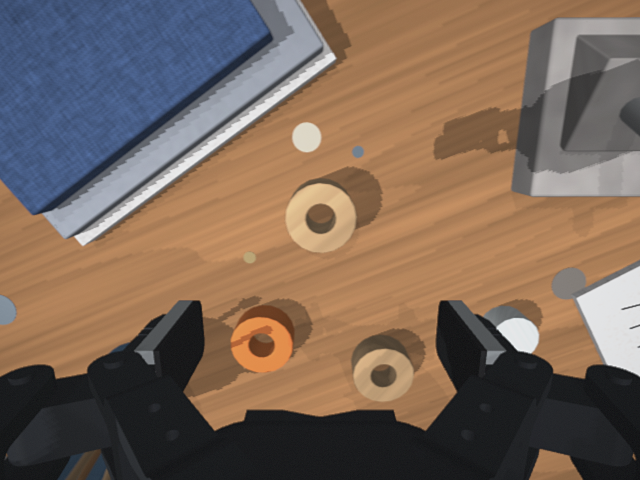

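The wrist view shows the thick ring's top face at about (321,217). The orange ring is at (262,340), the medium ring at (383,373), and the slab edges run parallel to the image axes, so the yaw is right.

```bash
cat >> h.py <<'E'
def wplane(p,z,fn='wrist.npz'):
    f=np.load(fn);q=f['quat'];M=np.eye(4);M[:3,:3]=R.from_quat([q[1],q[2],q[3],q[0]]).as_matrix();M[:3,3]=f['pos'];T=M@f['mount']
    d=T[:3,:3]@np.linalg.inv(f['K'])@[p[0],p[1],1];return T[:3,3]+d*(z-T[2,3])/d[2]
E
python3 - <<'E'
from h import *
print(wplane((321,217),.046),wplane((383,371),.030))
E
python3 -m pendant '[0,0,1,0,-1, 0,0,1,0,-1, 0,0,1,0,-1, 0,0,1,0,-1, 0,0,1,0,-1, 0,0,0.5,0,-1]'
```

```text
[0.6004 0.2594 0.046 ] [0.4276 0.2627 0.03  ]
t: 6.4
position: [0.599, 0.2586, 0.0921]
eef_rot: [0.001, 0.981, -0.195, -0.001]
wrist_force: [0.6, -0.0, 1.2]
grip_width: 0.085
grip_force: 0.0
```

```bash
python3 -m pendant '[0,0,1,0,-1, 0,0,1,0,-1, 0,0,1,0,-1, 0,0,0.1,0,-1, 0,0,0,0,1, 0,0,0,0,1, 0,0,0,0,1, 0,0,0,0,1, 0,0,0,0,1]' 25
python3 -m pendant '[0,0,-1,0,1, 0,0,-1,0,1, 0,0,-1,0,1, 0,0,-1,0,1, 0,0,-1,0,1, 0,0,-1,0,1,0,0,-1,0,1,0,0,-0.5,0,1]'
python3 - <<'E'
from h import *
# tool target so that grip axis over point on rod; u = rod dir
F=np.array([.592,.007,.065]);a=np.radians(-22.5);u=np.array([-.5*np.cos(a),-.5*np.sin(a),np.cos(np.pi/6)])
print(u,F+u*.095); to(F+u*.095)
s=manip.sense();f=manip.grab_frame('side');cv2.imwrite('pics/s1.png',f['pixels'])
E
```

```text
t: 7.52
position: [0.602, 0.2597, 0.0182]
eef_rot: [-0.001, 0.981, -0.195, 0.002]
wrist_force: [-0.5, -0.2, 6.1]
grip_width: 0.062
grip_force: 28.0
t: 8.52
position: [0.6008, 0.2595, 0.2051]
eef_rot: [-0.0, 0.981, -0.195, 0.001]
wrist_force: [-0.5, 0.3, -0.6]
grip_width: 0.0621
grip_force: 28.0
[-0.4619  0.1913  0.866 ] [0.5481 0.0252 0.1473]
t 8.525 pos [0.6008 0.2595 0.2051] phi -22.472045651941645 w 0.06205016760127509 F [-0.5246  0.285  -0.6403] q6 2.238517459693414
 units [1.632  9.4672 2.304 ]
```

View pics/s1.png

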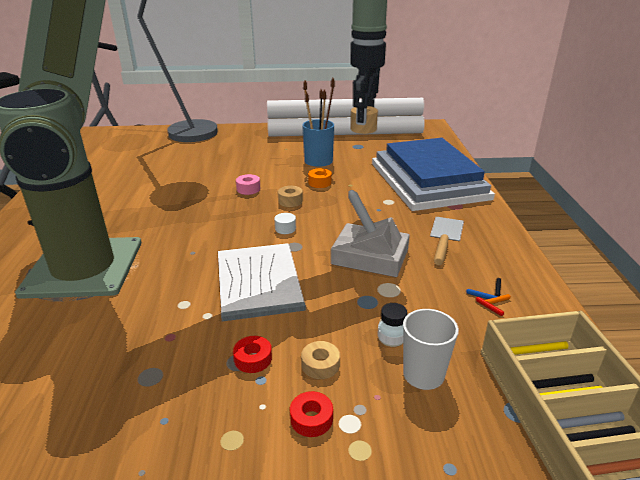

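The side view shows the thick ring held level, with the rod clear. Now I'll move over the rod tip.

```bash
python3 -m pendant '[0.18,0.95,0,0,1, 0.18,0.95,0,0,1, 0.18,0.95,0,0,1, 0.18,0.95,0,0,1, 0.18,0.95,0,0,1, 0.18,0.95,0,0,1, 0.18,0.95,0,0,1, 0.18,0.95,0,0,1, 0.2,0.95,0,0,1, 0.2,0.92,0,0,1]' 22
python3 -m pendant '[0,0,0.5,0,1,0,0,0.4,0,1,0,0,0,0,1]'
python3 - <<'E'
from h import *
to([.5481+.0046,.0252-.0019,.153])
to([.5481+.0046,.0252-.0019,.153])
cv2.imwrite('pics/a.png',manip.grab_frame('scene')['pixels'][150:310,260:440])
cv2.imwrite('pics/b.png',manip.grab_frame('side')['pixels'][110:270,290:470])
a,b=[cv2.resize(cv2.imread(f'pics/{k}.png'),None,fx=2.2,fy=2.2) for k in'ab'];cv2.imwrite('pics/c2.png',np.hstack([a,b]))
E
```

```text
t: 9.82
position: [0.5516, 0.0213, 0.2034]
eef_rot: [0.0, 0.981, -0.195, -0.0]
wrist_force: [-0.4, 0.5, -1.2]
grip_width: 0.0618
grip_force: 28.0
t: 10.2
position: [0.5511, 0.0237, 0.1793]
eef_rot: [-0.0, 0.981, -0.195, -0.002]
wrist_force: [-0.1, -0.2, -0.4]
grip_width: 0.0617
grip_force: 28.0
t 10.2 pos [0.5511 0.0237 0.1793] phi -22.439132819232945 w 0.06174019103308618 F [-0.1106 -0.1739 -0.3524] q6 1.8481274703260746
 units [ 0.069  -0.0119  1.0516]
t 10.2 pos [0.5511 0.0237 0.1793] phi -22.439132819232945 w 0.06174019103308618 F [-0.1106 -0.1739 -0.3524] q6 1.8481274703260746
 units [ 0.069  -0.0119  1.0516]
```

View pics/c2.png

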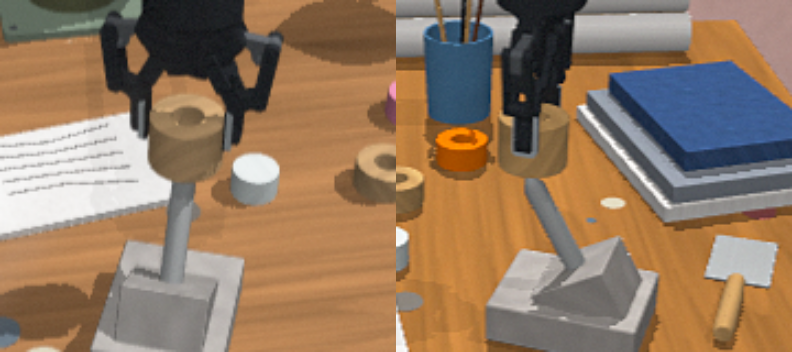

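The crop shows the ring level just above the rod tip, centred in both views. Its bottom edge is at about (188,172) left and (530,172) right, with the tip just under it. Descending onto the tip.

```bash
python3 -m pendant '[0.03,0,0.4,0,1, 0.03,0,0.4,0,1, 0,0,0.25,0,1, 0,0,0,0,1]'
python3 -m pendant '[-0.14,0,0.12,0,1, -0.14,0,0.12,0,1, -0.14,0,0.12,0,1, -0.14,0,0.12,0,1, 0,0,0,0,1]'
python3 -c "
from h import *
to([.5481-.009*.924,.0252+.009*.383,.141])"
```

```text
t: 10.8
position: [0.5534, 0.0224, 0.1541]
eef_rot: [0.0, 0.981, -0.195, -0.001]
wrist_force: [-0.1, 0.6, -0.6]
grip_width: 0.0619
grip_force: 28.0
t: 11.42
position: [0.5439, 0.0269, 0.1458]
eef_rot: [0.0, 0.981, -0.195, 0.004]
wrist_force: [4.4, -2.3, 5.8]
grip_width: 0.062
grip_force: 27.4
t 11.425 pos [0.5439 0.0269 0.1458] phi -22.47863734829747 w 0.06201005858398358 F [ 4.3544 -2.2929  5.796 ] q6 1.8544797865716203
 units [-0.1814 -0.0004  0.1896]
```

```bash
python3 -m pendant '[-0.15,0,0.14,0,1, -0.1,0,0.06,0,1,0,0,0,0,1]'
python3 -m pendant '[0.12,0,0.2,0,1, 0.12,0,0.2,0,1, 0.12,0,0.2,0,1, 0.12,0,0.2,0,1,0,0,0,0,1]'
python3 - <<'E'
from h import *
F=np.array([.592,.007,.065]);a=np.radians(-22.5);u=np.array([-.5*np.cos(a),-.5*np.sin(a),np.cos(np.pi/6)])
to(F+u*38/1000-[0,0,.022])
cv2.imwrite('pics/a.png',manip.grab_frame('scene')['pixels'][150:310,260:440])
cv2.imwrite('pics/b.png',manip.grab_frame('side')['pixels'][110:270,290:470])
a,b=[cv2.resize(cv2.imread(f'pics/{k}.png'),None,fx=2.2,fy=2.2) for k in'ab'];cv2.imwrite('pics/c3.png',np.hstack([a,b]))
E
```

```text
t: 11.8
position: [0.5379, 0.0292, 0.1399]
eef_rot: [0.0, 0.981, -0.195, 0.004]
wrist_force: [5.3, -2.9, 3.1]
grip_width: 0.0619
grip_force: 25.3
t: 12.42
position: [0.5489, 0.0251, 0.1193]
eef_rot: [-0.0, 0.981, -0.195, 0.003]
wrist_force: [5.9, -1.6, 1.7]
grip_width: 0.0616
grip_force: 25.0
t 12.425 pos [0.5489 0.0251 0.1193] phi -22.48599515957414 w 0.06163629268132601 F [ 5.9409 -1.5837  1.6577] q6 1.8513994027511238
 units [1.1005 0.0118 1.7413]
```

View pics/c3.png

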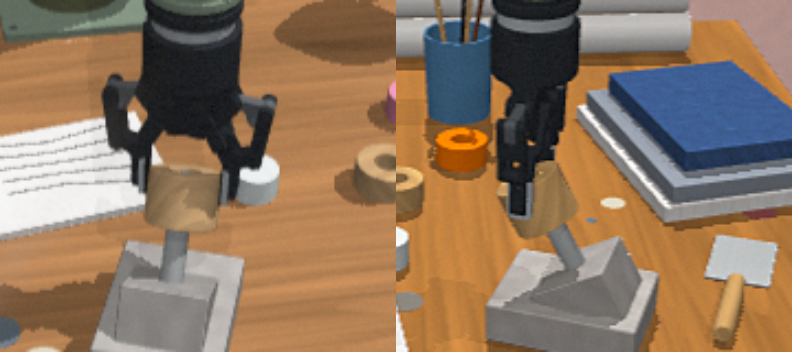

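The ring has tilted in line with the rod (right half, about (537,205)) and is threaded. Carrying on down the rod.

```bash
python3 -m pendant '[0.13,0,0.2,0,1, 0.13,0,0.2,0,1, 0.13,0,0.2,0,1, 0.13,0,0.2,0,1, 0.13,0,0.2,0,1, 0.13,0,0.2,0,1]'
python3 -m pendant '[0.12,0,0.2,0,1, 0.1,0,0.15,0,1,0,0,0,0,1]'
python3 - <<'E'
from h import *
F=np.array([.592,.007,.065]);a=np.radians(-22.5);u=np.array([-.5*np.cos(a),-.5*np.sin(a),np.cos(np.pi/6)])
to(F+u*38/1000-[0,0,.022])
cv2.imwrite('pics/a.png',manip.grab_frame('scene')['pixels'][150:310,260:440])
cv2.imwrite('pics/b.png',manip.grab_frame('side')['pixels'][110:270,290:470])
a,b=[cv2.resize(cv2.imread(f'pics/{k}.png'),None,fx=2.2,fy=2.2) for k in'ab'];cv2.imwrite('pics/c4.png',np.hstack([a,b]))
E
```

```text
t: 13.28
position: [0.5652, 0.0181, 0.0885]
eef_rot: [-0.0, 0.981, -0.195, 0.001]
wrist_force: [2.7, -0.5, 4.8]
grip_width: 0.0622
grip_force: 25.3
t: 13.65
position: [0.5703, 0.0159, 0.0792]
eef_rot: [-0.0, 0.981, -0.195, 0.001]
wrist_force: [5.7, -0.1, 2.3]
grip_width: 0.0618
grip_force: 25.0
t 13.65 pos [0.5703 0.0159 0.0792] phi -22.48045713632197 w 0.06178524896451183 F [ 5.6616 -0.087   2.3085] q6 1.8390983309035969
 units [ 0.1781 -0.0048  0.133 ]
```

View pics/c4.png

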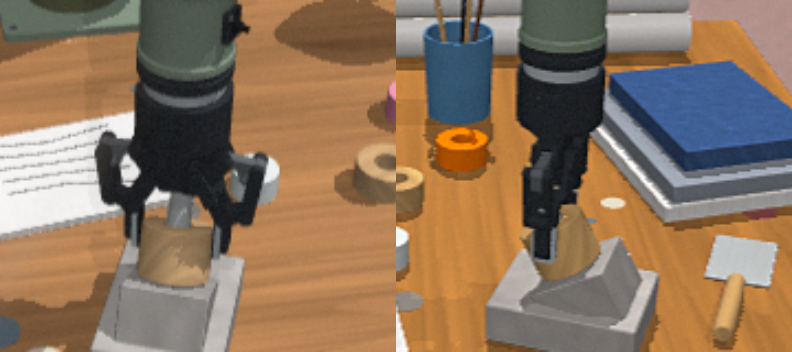

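```bash
python3 -m pendant '[0.08,0,0.1,0,1, 0.05,0,0.08,0,1, 0,0,0,0,1]'
python3 -m pendant '[0,0,0,0,0.3, 0,0,0,0,-0.3, 0,0,0,0,-1,0,0,0,0,-1]'
python3 -m pendant '[-0.2,0,-0.5,0,-1, -0.4,0,-0.8,0,-1, 0,0,-1,0,-1, 0,0,-1,0,-1, 0,0,-1,0,-1, 0,0,-0.5,0,-1]'
python3 - <<'E'
from h import *
to([.4212,.264,.18])
cv2.imwrite('pics/s5.png',manip.grab_frame('scene')['pixels'])
f=manip.grab_frame('side')['pixels'];cv2.imwrite('pics/d5.png',f)
s=cv2.imread('pics/s5.png')
cv2.imwrite('pics/c5.png',np.hstack([cv2.resize(s[200:340,280:400],(360,420)),cv2.resize(f[170:290,310:430],(420,420))]))
E
```

```text
t: 14.12
position: [0.5712, 0.0155, 0.0759]
eef_rot: [-0.0, 0.981, -0.195, -0.002]
wrist_force: [-3.7, 1.5, 14.0]
grip_width: 0.0623
grip_force: 25.8
t: 14.62
position: [0.5698, 0.0151, 0.0729]
eef_rot: [0.0, 0.981, -0.195, -0.003]
wrist_force: [-0.4, -0.1, -0.8]
grip_width: 0.0854
grip_force: 0.0
t: 15.38
position: [0.5588, 0.0205, 0.1968]
eef_rot: [-0.0, 0.981, -0.195, 0.001]
wrist_force: [-0.7, -0.4, -0.5]
grip_width: 0.0852
grip_force: 0.0
t 15.375 pos [0.5588 0.0205 0.1968] phi -22.471901126069966 w 0.08516237009807179 F [-0.7457 -0.3629 -0.4627] q6 1.8448733989806225
 units [-8.8115 -6.8952  0.6572]
```

View pics/c5.png

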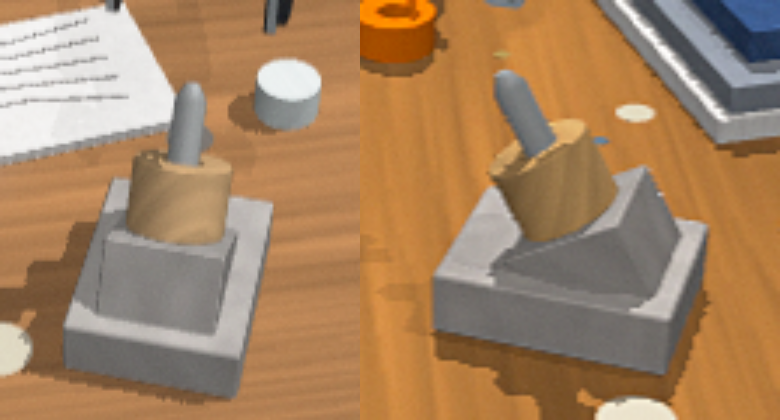

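The thick ring sits flush on the seat, square to the rod, in both halves. Now the medium ring; I'll locate it from the wrist camera with a circle fit.

```bash
python3 -m pendant '[-0.97,-0.77,0,0,-1, -0.97,-0.77,0,0,-1, -0.97,-0.77,0,0,-1, -0.97,-0.77,0,0,-1, -0.97,-0.77,0,0,-1, -0.97,-0.77,0,0,-1, -0.97,-0.77,0,0,-1, -0.97,-0.77,0,0,-1, -0.97,-0.77,0,0,-1, 0,0,0,0,-1]'
cat >> h.py <<'E'
def wring(h,fn='w.npz',new=True):
    if new:
        s=manip.sense();f=manip.grab_frame('wrist');np.savez(fn,**f,pos=s['position'],quat=s['eef_rot'])
    im=np.load(fn)['pixels'];hsv=cv2.cvtColor(im,cv2.COLOR_BGR2HSV)
    m=cv2.inRange(hsv,(8,50,165),(24,135,255));m=cv2.morphologyEx(m,cv2.MORPH_OPEN,np.ones((5,5)))
    for c in cv2.findContours(m,cv2.RETR_EXTERNAL,cv2.CHAIN_APPROX_NONE)[0]:
        if cv2.contourArea(c)<700 or len(c)<20: continue
        (x,y),(a,b),_=cv2.fitEllipse(c)
        if b<1.5*a: print('ring?',(x,y),(a,b),wplane((x,y),h,fn),'dia',np.linalg.norm(wplane((x-b/2,y),h,fn)-wplane((x+b/2,y),h,fn)),hsv[int(y+a*.4),int(x)])
E
python3 - <<'E'
from h import *
f=np.load('wrist.npz');h=cv2.cvtColor(f['pixels'],cv2.COLOR_BGR2HSV)
print(h[240,321],h[217,345],h[260,420],h[390,383],h[150,200]);wring(.046,'wrist.npz',False)
print('now');wring(.03);to([.424,.263,.015])
E
```

```text
t: 16.73
position: [0.4211, 0.2648, 0.1933]
eef_rot: [0.001, 0.981, -0.193, -0.001]
wrist_force: [-0.0, 0.2, 0.2]
grip_width: 0.0857
grip_force: 0.0
[ 16  95 214] [ 16  97 215] [ 14 125 169] [ 16  97 186] [105   2 215]
now
t 16.775 pos [0.4219 0.264  0.1936] phi -22.360414815907035 w 0.08557103349106289 F [-0.0369 -0.7248  0.4935] q6 2.3465977674753096
 units [ 0.1024 -0.0094  7.1426]
```

```bash
sed -i 's/(8,50,165),(24,135,255)/(8,60,150),(24,110,255)/; s/<700/<300/' h.py
python3 - <<'E'
from h import *
wring(.046,'wrist.npz',False);print('now');wring(.03,'w.npz',False)
E
```

```text
ring? (382.9845886230469, 374.8759765625) (51.715389251708984, 59.95353317260742) [0.4345 0.2629 0.046 ] dia 0.057779268288611796 [ 16  95 188]
ring? (320.2456970214844, 217.65101623535156) (68.62199401855469, 70.33746337890625) [0.6001 0.2603 0.046 ] dia 0.06058711941134246 [ 16  94 203]
now
ring? (319.7864074707031, 219.3423309326172) (73.11371612548828, 74.96881866455078) [0.4236 0.2632 0.03  ] dia 0.0603440358895225 [ 16  96 204]
```

```bash
python3 -m pendant '[0.06,0,1,0,-1, 0,0,1,0,-1, 0,0,1,0,-1, 0,0,1,0,-1, 0,0,1,0,-1, 0,0,1,0,-1, 0,0,1,0,-1, 0,0,0.5,0,-1, 0,0,0,0,-1]'
python3 -m pendant '[0,0,0,0,1, 0,0,0,0,1, 0,0,0,0,1, 0,0,0,0,1, 0,0,0,0,1]' 25
python3 -m pendant '[0,0,-1,0,1, 0,0,-1,0,1, 0,0,-1,0,1, 0,0,-1,0,1, 0,0,-1,0,1, 0,0,-1,0,1,0,0,-1,0,1,0,0,-0.6,0,1,0,0,0,0,1]'
python3 - <<'E'
from h import *
to([.5481+.0046,.0252-.0019,.19])
E
```

```text
t: 17.9
position: [0.4238, 0.2624, 0.0063]
eef_rot: [0.001, 0.981, -0.195, -0.001]
wrist_force: [0.6, 0.0, -0.0]
grip_width: 0.0856
grip_force: 0.0
t: 18.52
position: [0.4257, 0.2638, 0.0086]
eef_rot: [-0.001, 0.981, -0.195, 0.001]
wrist_force: [0.2, -1.5, 6.0]
grip_width: 0.0596
grip_force: 28.3
t: 19.65
position: [0.425, 0.2637, 0.1981]
eef_rot: [-0.001, 0.981, -0.195, 0.001]
wrist_force: [0.7, -0.6, -1.4]
grip_width: 0.0595
grip_force: 27.8
t 19.65 pos [0.425  0.2637 0.1981] phi -22.46753780923709 w 0.059496121535676294 F [ 0.6606 -0.6175 -1.3802] q6 2.3450610045690206
 units [8.3967 6.9351 0.3273]
```

Run:
```python
from h import *
s=manip.sense();wring(s['position'][2]-.008+.03)
f=np.load('w.npz');Ti=np.linalg.inv(f['mount']);p=Ti@[0,0,-.022,1];print('expected px',(f['K']@p[:3])[:2]/p[2])
hsv=cv2.cvtColor(f['pixels'],cv2.COLOR_BGR2HSV);m=cv2.inRange(hsv,(8,60,60),(24,112,255));m=cv2.morphologyEx(m,cv2.MORPH_OPEN,np.ones((5,5)))
n,_,st,ce=cv2.connectedComponentsWithStats(m)
for a,b in zip(st[1:],ce[1:]):
    if a[4]>300:print(a,b)
c=f['pixels'][230:480,140:500];cv2.imwrite('pics/c6.png',cv2.resize(c,None,fx=2,fy=2))
```

```text
ring? (351.7616882324219, 295.5438537597656) (41.26736831665039, 55.03219985961914) [0.4346 0.2477 0.2201] dia 0.018454408232592125 [ 16  95 211]
expected px [318.5468 336.0621]
[  233   238   174   179 23001] [319.7183 329.2133]
```

```bash
python3 -m pendant '[0.93,0.77,0,0,1, 0.93,0.77,0,0,1, 0.93,0.77,0,0,1, 0.93,0.77,0,0,1, 0.93,0.77,0,0,1, 0.93,0.77,0,0,1, 0.93,0.77,0,0,1, 0.93,0.77,0,0,1, 0.92,0.77,0,0,1, 0,0,0,0,1]' 22
python3 -m pendant '[0,0,0.6,0,1,0,0,0.5,0,1,0,0,0,0,1]'
python3 - <<'E'
from h import *
to([.5481+.0046,.0252-.0019,.145])
f=manip.grab_frame('scene')['pixels'];g=manip.grab_frame('side')['pixels']
cv2.imwrite('pics/c7.png',np.hstack([cv2.resize(f[150:310,280:420],(350,400)),cv2.resize(g[120:280,290:450],(400,400))]))
E
```

```text
t: 20.95
position: [0.5511, 0.0218, 0.1954]
eef_rot: [0.0, 0.981, -0.196, -0.001]
wrist_force: [-0.2, 0.6, -0.3]
grip_width: 0.0597
grip_force: 27.7
t: 21.32
position: [0.5492, 0.0244, 0.1672]
eef_rot: [0.0, 0.981, -0.194, -0.003]
wrist_force: [-0.1, 0.2, -1.6]
grip_width: 0.0597
grip_force: 27.7
t 21.325 pos [0.5492 0.0244 0.1672] phi -22.410354020881428 w 0.059714989446316244 F [-0.0534  0.1682 -1.5516] q6 1.848790668556279
 units [ 0.1515 -0.0142  0.8878]
```

```bash
python3 -m pendant '[0.1,0,0.3,0,1, 0.03,0,0.3,0,1, 0,0,0.28,0,1, 0,0,0,0,1]'
python3 -m pendant '[-0.09,0,0.1,0,1, -0.09,0,0.1,0,1, -0.08,0,0.08,0,1, 0,0,0,0,1]'
python3 -c "
from h import *
F=np.array([.592,.007,.065]);a=np.radians(-22.5);u=np.array([-.5*np.cos(a),-.5*np.sin(a),np.cos(np.pi/6)])
to(F+u*.066-[0,0,.012])"
```

```text
t: 21.92
position: [0.5536, 0.0222, 0.1467]
eef_rot: [0.0, 0.981, -0.195, -0.001]
wrist_force: [-0.3, 0.3, -0.4]
grip_width: 0.0594
grip_force: 27.7
t: 22.42
position: [0.5523, 0.0234, 0.1442]
eef_rot: [0.0, 0.981, -0.195, 0.005]
wrist_force: [3.8, -2.6, 4.6]
grip_width: 0.0602
grip_force: 28.5
t 22.425 pos [0.5523 0.0234 0.1442] phi -22.478291829967873 w 0.060199454192901625 F [ 3.7517 -2.5786  4.6331] q6 1.85039823851062
 units [ 0.3819 -0.0001  1.3645]
```

```bash
python3 -m pendant '[-0.15,0,0.1,0,1, -0.15,0,0.1,0,1, 0,0,0,0,1]'
python3 -m pendant '[-0.1,0,0.2,0,1, 0,0,0.2,0,1, 0,0,0,0,1]'
python3 -c "
from h import *
F=np.array([.592,.007,.065]);a=np.radians(-22.5);u=np.array([-.5*np.cos(a),-.5*np.sin(a),np.cos(np.pi/6)])
to(F+u*.066-[0,0,.012])"
```

```text
t: 22.8
position: [0.547, 0.0256, 0.1402]
eef_rot: [0.001, 0.981, -0.195, 0.007]
wrist_force: [6.0, -3.5, 5.8]
grip_width: 0.0595
grip_force: 28.9
t: 23.18
position: [0.5455, 0.0267, 0.1302]
eef_rot: [0.0, 0.981, -0.195, 0.008]
wrist_force: [6.6, -3.5, 5.6]
grip_width: 0.0597
grip_force: 29.5
t 23.175 pos [0.5455 0.0267 0.1302] phi -22.48761873273717 w 0.05966034993325028 F [ 6.6316 -3.4997  5.6481] q6 1.8555282546284746
 units [0.6877 0.0172 0.8134]
```

```bash
python3 -m pendant '[0.12,0,0.16,0,1, 0.12,0,0.16,0,1, 0.1,0,0.16,0,1, 0,0,0,0,1]'
python3 - <<'E'
from h import *
F=np.array([.592,.007,.065]);a=np.radians(-22.5);u=np.array([-.5*np.cos(a),-.5*np.sin(a),np.cos(np.pi/6)])
to(F+u*.066-[0,0,.012])
f=manip.grab_frame('scene')['pixels'];g=manip.grab_frame('side')['pixels']
cv2.imwrite('pics/c8.png',np.hstack([cv2.resize(f[150:310,280:420],(350,400)),cv2.resize(g[120:280,290:450],(400,400))]))
np.savez('c8.npz',f=f,g=g)
# ring tilt from the side view: principal axis / outline of pale wood near the rod
for im,(x0,y0,x1,y1) in((g,(320,150,420,250)),(f,(300,180,390,310))):
    h=cv2.cvtColor(im,cv2.COLOR_BGR2HSV);m=cv2.inRange(h,(8,60,60),(24,125,255))
    k=m[y0:y1,x0:x1];print(k.sum()//255)
    for r in range(0,k.shape[0],4):
        w=np.flatnonzero(k[r]);print(y0+r,(x0+w[0],x0+w[-1],len(w)) if len(w) else None,end='; ')
    print()
E
```

```text
t: 23.68
position: [0.5524, 0.0237, 0.1173]
eef_rot: [0.0, 0.981, -0.195, 0.007]
wrist_force: [6.6, -3.0, 3.1]
grip_width: 0.0599
grip_force: 29.4
t 23.675 pos [0.5524 0.0237 0.1173] phi -22.489819981370136 w 0.05988570362498071 F [ 6.6035 -2.9874  3.0786] q6 1.8511177492161723
 units [0.3939 0.0125 0.2924]
304
150 (np.int64(333), np.int64(385), 4); 154 (np.int64(376), np.int64(376), 1); 158 None; 162 (np.int64(341), np.int64(341), 1); 166 (np.int64(322), np.int64(323), 2); 170 (np.int64(337), np.int64(377), 2); 174 (np.int64(365), np.int64(380), 2); 178 (np.int64(363), np.int64(363), 1); 182 (np.int64(387), np.int64(387), 1); 186 (np.int64(348), np.int64(363), 2); 190 (np.int64(338), np.int64(394), 4); 194 (np.int64(342), np.int64(397), 6); 198 (np.int64(342), np.int64(367), 3); 202 (np.int64(354), np.int64(404), 5); 206 (np.int64(354), np.int64(373), 5); 210 (np.int64(343), np.int64(418), 10); 214 (np.int64(348), np.int64(378), 7); 218 (np.int64(348), np.int64(392), 8); 222 (np.int64(354), np.int64(394), 4); 226 (np.int64(344), np.int64(396), 4); 230 (np.int64(353), np.int64(398), 
[... 650 characters left out ...]
np.int64(327), np.int64(358), 23); 236 (np.int64(327), np.int64(386), 33); 240 (np.int64(326), np.int64(384), 36); 244 (np.int64(326), np.int64(362), 33); 248 (np.int64(312), np.int64(358), 35); 252 (np.int64(325), np.int64(354), 30); 256 (np.int64(324), np.int64(357), 34); 260 (np.int64(323), np.int64(356), 34); 264 (np.int64(315), np.int64(356), 35); 268 (np.int64(314), np.int64(355), 34); 272 (np.int64(322), np.int64(354), 33); 276 (np.int64(311), np.int64(370), 34); 280 (np.int64(335), np.int64(352), 18); 284 None; 288 (np.int64(307), np.int64(368), 2); 292 (np.int64(367), np.int64(367), 1); 296 (np.int64(366), np.int64(366), 1); 300 (np.int64(303), np.int64(303), 1); 304 None; 308 None;
```

```bash
python3 -m pendant '[0.12,0,0.14,0,1, 0.1,0,0.12,0,1, 0,0,0,0,1]'
python3 -m pendant '[0.08,0,0.1,0,1, 0,0,0,0,1]'
python3 -c "
from h import *
F=np.array([.592,.007,.065]);a=np.radians(-22.5);u=np.array([-.5*np.cos(a),-.5*np.sin(a),np.cos(np.pi/6)])
to(F+u*.066-[0,0,.012])"
```

```text
t: 24.15
position: [0.5551, 0.0226, 0.1102]
eef_rot: [-0.0, 0.981, -0.195, 0.004]
wrist_force: [0.8, -2.5, 6.1]
grip_width: 0.0601
grip_force: 30.0
t: 24.4
position: [0.5548, 0.0226, 0.1071]
eef_rot: [-0.0, 0.981, -0.195, 0.001]
wrist_force: [-2.9, 1.0, 9.1]
grip_width: 0.0595
grip_force: 30.8
t 24.4 pos [0.5548 0.0226 0.1071] phi -22.464926368480757 w 0.05954694566847942 F [-2.8532  1.0094  9.1359] q6 1.847282360057965
 units [ 0.2958  0.0078 -0.1231]
```

```bash
python3 -m pendant '[0,0,0,0,0.3, 0,0,0,0,-0.3, 0,0,0,0,-1,0,0,0,0,-1]'
python3 -m pendant '[-0.2,0,-0.5,0,-1, -0.4,0,-0.8,0,-1, 0,0,-1,0,-1, 0,0,-1,0,-1, 0,0,-0.5,0,-1]'
cat >> h.py <<'E'
F=np.array([.592,.007,.065]);_a=np.radians(-22.5);u=np.array([-.5*np.cos(_a),-.5*np.sin(_a),np.cos(np.pi/6)])
yy=np.array([-np.sin(_a),np.cos(_a),0]);xx=np.cross(yy,u)
def proj(n,P):
    f=C[n];p=np.linalg.inv(f['T'])@np.r_[P,1];return (f['K']@p[:3])[:2]/p[2]
def colors(n,fn=None):
    im=manip.grab_frame(n)['pixels'];hsv=cv2.cvtColor(im,cv2.COLOR_BGR2HSV)
    # saturation along lines parallel to the rod on the ring surface facing the camera, step 2 mm
    cam=C[n]['T'][:3,3]-F;cam=cam-u*(cam@u);cam/=np.linalg.norm(cam)
    print(n,[(int(s*1000),*hsv[tuple(np.round(proj(n,F+u*s+cam*.031)).astype(int)[::-1])].tolist()) for s in np.arange(-.004,.112,.004)])
    return im
E
python3 - <<'E'
from h import *
to([.472,-.294,.2]);f=colors('scene');g=colors('side');np.savez('c9.npz',f=f,g=g)
cv2.imwrite('pics/c9.png',np.hstack([cv2.resize(f[200:340,280:400],(360,420)),cv2.resize(g[170:290,310:430],(420,420))]))
E
```

```text
t: 24.9
position: [0.5535, 0.0225, 0.1046]
eef_rot: [-0.0, 0.981, -0.195, -0.0]
wrist_force: [0.1, 0.6, -0.1]
grip_width: 0.0849
grip_force: 0.0
t: 25.52
position: [0.5407, 0.0281, 0.202]
eef_rot: [-0.0, 0.981, -0.195, 0.001]
wrist_force: [0.1, -0.3, 0.5]
grip_width: 0.0854
grip_force: 0.0
t 25.525 pos [0.5407 0.0281 0.202 ] phi -22.472428411186147 w 0.0854124478823858 F [ 0.0755 -0.2662  0.4644] q6 1.855051031170348
 units [ 2.3862 12.9576  0.075 ]
scene [(-4, 10, 12, 133), (0, 11, 13, 161), (4, 13, 26, 154), (8, 16, 103, 186), (12, 16, 104, 182), (16, 16, 105, 177), (20, 16, 109, 175), (24, 17, 107, 177), (28, 16, 103, 179), (32, 16, 106, 174), (36, 16, 106, 164), (39, 16, 106, 168), (44, 16, 104, 166), (48, 17, 107, 209), (52, 16, 107, 153), (55, 17, 108, 166), (60, 15, 105, 162), (64, 17, 102, 153), (68, 16, 104, 147), (72, 16, 104, 159), (76, 16, 109, 175), (80, 17, 101, 201), (83, 17, 23, 156), (88, 60, 2, 120), (92, 120, 2, 121), (96, 98, 8, 125), (100, 90, 4, 126), (104, 13, 76, 150), (108, 14, 138, 165)]
side [(-4, 12, 13, 102), (0, 16, 18, 156), (4, 13, 32, 110), (8, 16, 127, 159), (12, 17, 128, 157), (16, 16, 131, 154), (20, 17, 124, 150), (24, 17, 129, 148), (28, 17, 137, 141), (32, 16, 134, 148), (36, 17, 131, 154), (39, 18, 130, 151), (44, 17, 133, 149), (48, 17, 135, 157), (52, 17, 129, 136), (55, 16, 127, 137), (60, 17, 128, 143), (64, 17, 129, 150), (68, 18, 133, 144), (72, 17, 127, 142), (76, 16, 130, 137), (80, 18, 132, 124), (83, 23, 33, 125), (88, 98, 8, 126), (92, 90, 6, 127), (96, 113, 8, 133), (100, 110, 6, 138), (104, 104, 31, 167), (108, 15, 196, 181)]
```

Along the rod, wood runs for about 76 mm in both views (5.5 to 81.5), with a seam at 48. That equals 46 + 30, so the medium ring is home. Next is the thin ring.

```bash
python3 -m pendant '[0.19,1,0,0,-1, 0.19,1,0,0,-1, 0.19,1,0,0,-1, 0.19,1,0,0,-1, 0.19,1,0,0,-1, 0.19,1,0,0,-1, 0.19,1,0,0,-1, 0.19,1,0,0,-1, 0.19,1,0,0,-1, 0.19,1,0,0,-1]' >/dev/null
python3 -m pendant '[0.17,1,0,0,-1, 0.17,1,0,0,-1, 0.17,0.95,0,0,-1, 0,0,0,0,-1]'
python3 - <<'E'
from h import *
wring(.024);to([.472,-.294,.004])
E
```

```text
t: 27.38
position: [0.4709, -0.2949, 0.1984]
eef_rot: [-0.001, 0.981, -0.196, -0.001]
wrist_force: [0.9, 1.3, -0.2]
grip_width: 0.0857
grip_force: 0.0
ring? (502.5452575683594, 283.4688720703125) (29.711353302001953, 34.091922760009766) [ 0.3578 -0.4204  0.024 ] dia 0.02967451568574395 [ 21  98 174]
ring? (317.8787536621094, 217.86093139648438) (70.78947448730469, 72.5419921875) [ 0.4732 -0.2942  0.024 ] dia 0.0604364427582768 [ 17  93 222]
ring? (474.0052185058594, 90.03852081298828) (35.34587478637695, 40.012027740478516) [ 0.5194 -0.4429  0.024 ] dia 0.030606953415000197 [ 20  98 172]
t 27.425 pos [ 0.4711 -0.2938  0.1985] phi -22.560806677752712 w 0.0858470488116662 F [0.7195 0.5132 1.219 ] q6 1.250619785489399
 units [0.0531 0.0028 7.7788]
```

```bash
python3 -m pendant '[0.08,0,1,0,-1, 0,0,1,0,-1, 0,0,1,0,-1, 0,0,1,0,-1, 0,0,1,0,-1, 0,0,1,0,-1, 0,0,1,0,-1, 0,0,0.75,0,-1, 0,0,0,0,-1]'
python3 -m pendant '[0,0,0,0,1, 0,0,0,0,1, 0,0,0,0,1, 0,0,0,0,1, 0,0,0,0,1]' 25
python3 -m pendant '[0,0,-1,0,1, 0,0,-1,0,1, 0,0,-1,0,1, 0,0,-1,0,1, 0,0,-1,0,1, 0,0,-1,0,1,0,0,-1,0,1,0,0,-0.7,0,1,0,0,0,0,1]'
python3 - <<'E'
from h import *
to([.5481+.0046,.0252-.0019,.19])
E
```

```text
t: 28.55
position: [0.4725, -0.293, 0.0042]
eef_rot: [-0.001, 0.981, -0.195, -0.002]
wrist_force: [0.2, 0.1, 0.6]
grip_width: 0.0854
grip_force: 0.0
t: 29.18
position: [0.4749, -0.2957, 0.0076]
eef_rot: [0.001, 0.981, -0.195, 0.001]
wrist_force: [1.0, 1.0, 6.5]
grip_width: 0.0604
grip_force: 27.6
t: 30.3
position: [0.4745, -0.2956, 0.2001]
eef_rot: [0.001, 0.981, -0.195, 0.001]
wrist_force: [-0.7, 0.4, -0.5]
grip_width: 0.0603
grip_force: 27.6
t 30.3 pos [ 0.4745 -0.2956  0.2001] phi -22.479565711904396 w 0.06034491042284578 F [-0.6902  0.3731 -0.5327] q6 1.2512873883203017
 units [ -1.9884 -12.9822   0.3817]
```

```bash
python3 -m pendant '[-0.15,-1,0,0,1, -0.15,-1,0,0,1, -0.15,-1,0,0,1, -0.15,-1,0,0,1, -0.15,-1,0,0,1, -0.15,-1,0,0,1, -0.15,-1,0,0,1, -0.15,-1,0,0,1, -0.15,-1,0,0,1, -0.15,-1,0,0,1]' 22 >/dev/null
python3 -m pendant '[-0.15,-1,0,0,1, -0.15,-1,0,0,1, -0.15,-0.97,0,0,1, 0,0,0,0,1]'
python3 -m pendant '[0,0,0.6,0,1,0,0,0.6,0,1,0,0,0,0,1]'
python3 - <<'E'
from h import *
to([.5481+.0046,.0252-.0019,.146])
E
```

```text
t: 32.05
position: [0.5518, 0.0247, 0.1969]
eef_rot: [0.0, 0.981, -0.194, -0.001]
wrist_force: [-0.4, 0.1, 0.4]
grip_width: 0.0608
grip_force: 27.6
t: 32.42
position: [0.5505, 0.0229, 0.1657]
eef_rot: [0.0, 0.981, -0.195, -0.003]
wrist_force: [-0.0, -0.6, 0.1]
grip_width: 0.0604
grip_force: 27.6
t 32.425 pos [0.5505 0.0229 0.1657] phi -22.5406232721807 w 0.06041148382293681 F [-0.0148 -0.5842  0.0916] q6 1.8487774409233382
 units [ 0.0771 -0.0501  0.7858]
```

```bash
python3 -m pendant '[0.07,0,0.3,0,1, 0,0,0.25,0,1, 0,0,0.22,0,1, 0,0,0,0,1]'
python3 -m pendant '[-0.12,0,0.08,0,1, -0.12,0,0.08,0,1, -0.12,0,0.08,0,1, 0,0,0,0,1]'
python3 -c "
from h import *
to([.5467,.0257,.135])"
```

```text
t: 32.92
position: [0.5537, 0.0227, 0.1495]
eef_rot: [0.0, 0.981, -0.195, -0.001]
wrist_force: [-3.6, -0.3, 4.6]
grip_width: 0.0606
grip_force: 26.9
t: 33.42
position: [0.5468, 0.0261, 0.1437]
eef_rot: [-0.0, 0.981, -0.195, 0.001]
wrist_force: [2.9, -1.6, 2.4]
grip_width: 0.0602
grip_force: 23.1
t 33.425 pos [0.5468 0.0261 0.1437] phi -22.46709927626591 w 0.060233331452523915 F [ 2.8589 -1.5955  2.4493] q6 1.8525631697116722
 units [0.001  0.017  0.3472]
```

```bash
python3 -m pendant '[-0.12,0,0.1,0,1, -0.08,0,0.1,0,1, 0,0,0,0,1]'
python3 -m pendant '[0.05,0,0.14,0,1, 0.04,0,0.1,0,1, 0,0,0,0,1]'
python3 - <<'E'
from h import *
to([.5467,.0257,.135])
f=manip.grab_frame('scene')['pixels'];g=manip.grab_frame('side')['pixels']
cv2.imwrite('pics/c10.png',np.hstack([cv2.resize(f[190:310,290:400],(385,420)),cv2.resize(g[150:270,315:425],(385,420))]))
E
```

```text
t: 33.8
position: [0.5423, 0.0274, 0.1389]
eef_rot: [0.0, 0.981, -0.195, 0.001]
wrist_force: [3.9, -3.0, 4.3]
grip_width: 0.0601
grip_force: 22.7
t: 34.17
position: [0.5442, 0.0268, 0.1341]
eef_rot: [0.0, 0.981, -0.195, 0.001]
wrist_force: [-0.4, -2.3, 11.8]
grip_width: 0.0601
grip_force: 22.0
t 34.175 pos [0.5442 0.0268 0.1341] phi -22.506488818097502 w 0.06006193190424128 F [-0.4195 -2.3497 11.8202] q6 1.8546083164432048
 units [ 0.1091  0.0031 -0.0375]
```

View pics/c10.png

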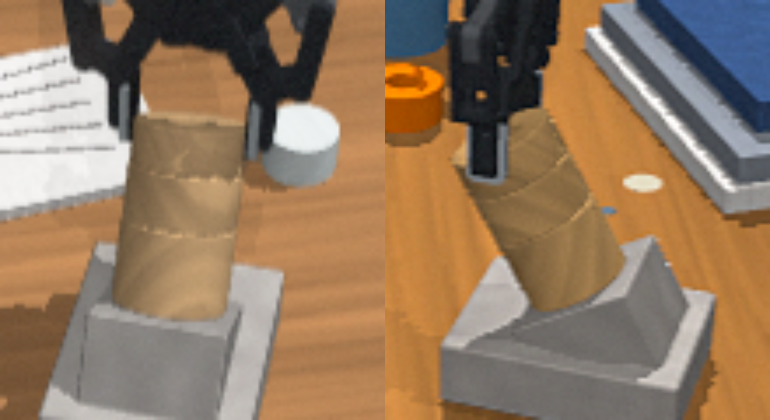

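All three rings are stacked flush and in line with the rod, with seams at about (180,178) and (180,234) in the left half. Releasing and withdrawing.

```bash
python3 -m pendant '[0,0,0,0,0.3, 0,0,0,0,-0.3, 0,0,0,0,-1,0,0,0,0,-1]'
python3 -m pendant '[-0.1,0,-0.3,0,-1, -0.3,0,-0.6,0,-1, 0,0,-1,0,-1, 0,0,-1,0,-1, 0,0,-0.5,0,-1, 0,0,0,0,-1, 0,0,0,0,-1]'
python3 - <<'E'
from h import *
colors('scene');colors('side')
E
```

```text
t: 34.78
position: [0.5414, 0.0279, 0.1306]
eef_rot: [-0.0, 0.981, -0.195, -0.002]
wrist_force: [-0.2, 0.3, -1.0]
grip_width: 0.0856
grip_force: 0.0
t: 35.65
position: [0.5334, 0.0312, 0.2163]
eef_rot: [0.0, 0.981, -0.195, -0.001]
wrist_force: [-0.6, 0.0, -0.1]
grip_width: 0.0851
grip_force: 0.0
scene [(-4, 10, 12, 133), (0, 10, 14, 163), (4, 18, 25, 155), (8, 16, 103, 186), (12, 17, 107, 181), (16, 16, 105, 175), (20, 16, 105, 178), (24, 16, 104, 179), (28, 16, 104, 179), (32, 17, 103, 173), (36, 16, 106, 164), (39, 16, 104, 166), (44, 16, 109, 169), (48, 17, 104, 210), (52, 16, 104, 154), (55, 16, 107, 169), (60, 16, 102, 162), (64, 16, 100, 158), (68, 16, 102, 148), (72, 16, 104, 154), (76, 16, 106, 173), (80, 16, 107, 176), (83, 16, 108, 175), (88, 17, 105, 175), (92, 17, 102, 177), (96, 16, 106, 176), (100, 16, 106, 180), (104, 17, 109, 209), (108, 16, 104, 202)]
side [(-4, 5, 15, 102), (0, 17, 15, 154), (4, 16, 26, 109), (8, 16, 132, 157), (12, 16, 135, 153), (16, 17, 128, 155), (20, 17, 131, 146), (24, 17, 129, 148), (28, 17, 131, 142), (32, 17, 136, 143), (36, 17, 130, 155), (39, 18, 126, 152), (44, 16, 129, 152), (48, 16, 132, 158), (52, 16, 129, 140), (55, 16, 129, 136), (60, 17, 130, 139), (64, 17, 133, 148), (68, 17, 132, 141), (72, 17, 131, 144), (76, 17, 128, 132), (80, 18, 129, 121), (83, 17, 132, 137), (88, 17, 131, 142), (92, 17, 126, 146), (96, 16, 127, 145), (100, 17, 131, 148), (104, 17, 133, 138), (108, 16, 126, 138)]
```

Run:
```python
from h import *
fs={n:cv2.cvtColor(manip.grab_frame(n)['pixels'],cv2.COLOR_BGR2HSV) for n in C}
for n in C:
    cam=C[n]['T'][:3,3]-F;cam=cam-u*(cam@u);cam/=np.linalg.norm(cam);lat=np.cross(u,cam)
    for l in(-.022,0,.022):
        r=np.sqrt(.031**2-l*l)
        print(n,l,[(i,*fs[n][tuple(np.round(proj(n,F+u*i/1000+cam*r+lat*l)).astype(int)[::-1])].tolist()[1:]) for i in list(range(42,54,2))+list(range(74,86,2))+list(range(98,124,2))])
```

```text
scene -0.022 [(42, 109, 119), (44, 107, 114), (46, 103, 121), (48, 104, 127), (50, 102, 125), (52, 112, 114), (74, 102, 117), (76, 106, 113), (78, 102, 122), (80, 107, 119), (82, 108, 118), (84, 113, 120), (98, 113, 117), (100, 106, 116), (102, 108, 125), (104, 103, 129), (106, 105, 177), (108, 79, 193), (110, 64, 206), (112, 101, 187), (114, 137, 171), (116, 139, 167), (118, 134, 167), (120, 137, 167), (122, 138, 165)]
scene 0 [(42, 109, 168), (44, 106, 169), (46, 107, 176), (48, 104, 210), (50, 111, 161), (52, 105, 151), (74, 103, 163), (76, 109, 171), (78, 106, 197), (80, 106, 175), (82, 106, 173), (84, 109, 175), (98, 107, 179), (100, 104, 181), (102, 106, 195), (104, 105, 211), (106, 108, 173), (108, 105, 200), (110, 105, 202), (112, 124, 179), (114, 140, 179), (116, 137, 186), (118, 136, 189), (120, 141, 183), (122, 137, 171)]
scene 0.022 [(42, 110, 171), (44, 108, 173), (46, 105, 180), (48, 106, 181), (50, 104, 160), (52, 105, 155), (74, 105, 191), (76, 104, 194), (78, 105, 196), (80, 105, 202), (82, 105, 187), (84, 106, 188), (98, 105, 195), (100, 106, 193), (102, 106, 198), 
[... 738 characters left out ...]
6, 144), (80, 130, 122), (82, 126, 130), (84, 128, 135), (98, 134, 145), (100, 127, 144), (102, 132, 160), (104, 129, 142), (106, 129, 142), (108, 128, 136), (110, 132, 147), (112, 124, 146), (114, 133, 202), (116, 122, 236), (118, 146, 209), (120, 176, 175), (122, 171, 177)]
side 0.022 [(42, 137, 149), (44, 127, 156), (46, 131, 152), (48, 120, 153), (50, 131, 198), (52, 131, 198), (74, 122, 128), (76, 127, 130), (78, 128, 137), (80, 131, 189), (82, 131, 189), (84, 131, 140), (98, 130, 149), (100, 123, 147), (102, 128, 126), (104, 129, 134), (106, 124, 245), (108, 126, 234), (110, 121, 234), (112, 180, 203), (114, 176, 203), (116, 176, 203), (118, 170, 203), (120, 169, 187), (122, 173, 180)]
```

Run:
```python
from h import *
z=np.load('c9.npz');now={n:manip.grab_frame(n)['pixels'] for n in C}
sets={'thick':({'scene':cv2.imread('pics/s5.png'),'side':cv2.imread('pics/d5.png')},46),'med':({'scene':z['f'],'side':z['g']},76),'thin':(now,100)}
for n in C:
    cam=C[n]['T'][:3,3]-F;cam=cam-u*(cam@u);cam/=np.linalg.norm(cam);lat=np.cross(u,cam)
    for l in(-.026,-.018,.018,.026):
        r=np.sqrt(.031**2-l*l)
        for k,(im,top) in sets.items():
            print(n,l,k,[int(cv2.getRectSubPix(im[n],(1,1),tuple(map(float,proj(n,F+u*(top+i)/1000+cam*r+lat*l))))[0,0,2]) for i in range(-4,22,2)])
```

```text
scene -0.026 thick [115, 115, 115, 115, 122, 135, 148, 159, 170, 176, 182, 169, 145]
scene -0.026 med [106, 103, 102, 106, 116, 150, 208, 233, 235, 234, 233, 233, 233]
scene -0.026 thin [111, 110, 112, 115, 141, 191, 219, 231, 230, 214, 189, 174, 165]
scene -0.018 thick [130, 128, 126, 134, 135, 128, 149, 126, 121, 161, 174, 177, 176]
scene -0.018 med [120, 121, 121, 130, 124, 119, 130, 185, 220, 235, 238, 237, 236]
scene -0.018 thin [125, 128, 128, 139, 129, 137, 180, 179, 173, 173, 171, 167, 167]
scene 0.018 thick [179, 176, 183, 194, 206, 209, 201, 201, 194, 188, 178, 166, 168]
scene 0.018 med [193, 192, 195, 205, 214, 201, 190, 187, 193, 200, 201, 201, 187]
scene 0.018 thin [200, 198, 197, 205, 217, 215, 208, 192, 180, 175, 176, 181, 186]
scene 0.026 thick [169, 170, 171, 188, 209, 208, 198, 179, 169, 175, 172, 164, 166]
scene 0.026 med [179, 180, 181, 201, 212, 201, 160, 122, 117, 129, 139, 155, 181]
scene 0.026 thin [185, 186, 187, 205, 217, 211, 186, 173, 177, 177, 177, 179, 183]
side -0.026 thick [110, 113, 124, 129, 147, 173, 186, 190, 191, 199, 186, 190, 193]
side -0.026 me
[... 191 characters left out ...]
32, 128, 129, 162, 198, 210, 214, 204, 177]
side -0.018 med [126, 122, 132, 183, 220, 210, 195, 185, 194, 200, 198, 190, 190]
side -0.018 thin [114, 112, 118, 179, 213, 217, 209, 223, 227, 222, 206, 185, 187]
side 0.018 thick [156, 155, 149, 154, 203, 228, 227, 228, 229, 231, 218, 190, 194]
side 0.018 med [137, 134, 131, 127, 136, 212, 217, 223, 228, 225, 216, 207, 208]
side 0.018 thin [139, 137, 134, 142, 148, 184, 233, 232, 229, 217, 201, 202, 198]
side 0.026 thick [142, 177, 176, 169, 192, 211, 209, 203, 200, 202, 203, 203, 203]
side 0.026 med [183, 187, 189, 183, 196, 216, 208, 199, 198, 198, 198, 200, 200]
side 0.026 thin [193, 189, 191, 190, 205, 207, 204, 206, 206, 205, 200, 188, 187]
```

The near-rim edge sits within about 1 mm of the same offset for all three rings, across every line and both views. So the stack is at 46, 76 and 100 mm and square. Handing in.

```bash
python3 -c "
from plant import manip
print(manip.sign_off())"
```

```text
the job is handed in; nothing more can be done
None
```

The job is handed in: the thick, medium and thin rings are stacked on the rod in that order, and camera checks before hand-in put each one flush, square and at its required height. The cup, ink jar and paint tin were not touched, and the hand-in call returned no verdict.

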